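# Add the upper tray to the tiered serving stand

### The job

Put the upper tier on the serving stand: lift the larger wooden tray by its handle and set it on the stand so that all four corner holes drop over the four posts and the tray lies flat on the frame. Lower it gently rather than dropping it, let go of it, and leave the smaller tray where it is.

Things in the scene. Friction and masses are not known exactly. Their poses are not given: they have to be found in the camera images.
- stand: two-tier stand, fixed to the bench. Origin on the bench under its centre, z up. Wooden lower tier 150 (x) by 206 (y) mm with two ramekins; four black upright posts, 10 mm thick, at x = +-48, y = +-75 mm, round tips at 133 mm height, joined by a rectangle of 10 mm bars with top at 90 mm height, where the upper tray's underside rests. Half a turn makes no difference
- tray: larger wooden tray, loose, 156 (x) by 212 (y) mm, 6 mm thick, rim 14 mm high, about 0.3 kg. Origin at centre of underside, z up. Four 40 mm round through holes at x = +-48, y = +-75 mm, for the posts. Black handle over its middle: level bar 84 mm long in y, 14 wide in x, 16 tall, its middle 55 mm above the underside, on two 10 mm legs at y = +-35 mm. Half a turn makes no difference
- small_tray: smaller wooden tray, a bystander, loose on the bench, 116 (x) by 150 (y) mm, with the same handle and four 24 mm holes at x = +-38, y = +-54 mm that do not fit the stand. Origin at the centre of its underside, z up. To be left alone

How it is judged:
By the outcome, as a careful person would: the job done as asked, in the order asked, and still so for the second after the job is handed in, with the robot touching nothing.
It also fails if it takes over 42 s, if anything falls off the work surface, if the arm or the gripper's body presses on something with over 40 N, if the wrist force passes 120 N, or if a joint passes its speed limit or range.

### The arm

A 6-joint arm with a two-finger parallel gripper is mounted at the origin on the work surface. World frame = base frame: x ahead of the robot, y to its left, z up, the work surface at z = 0. Lengths are in m, angles in rad, forces in N, time in s.
With the tool pointing down it reaches from about 0.325 to 0.875 m from the base axis. Payload 4.4 kg.
Tool frame: the origin (TCP) lies at the very end of the fingers, on their centre line; the grasp point (between the pads) lies 19 mm behind it; z points along the fingers, y is the line along which they close (so a half turn about z gives the same grasp; the last joint's range is limited). The gripper opens to 85 mm and grips with 20 to 120 N. Pads are 22 mm wide; open, the fingers measure 114 mm over their backs; the gripper's body (76 mm by 85 mm) begins 54 mm behind the grasp point. The pads swing forward as they close: fully open they stand 13 mm farther back than shut.
Start: joints at [1.173, 0.207, 1.542, -0, 1.393, -0.15], TCP at [0.141, 0.557, 0.231] pointing down, gripper open.
Joint ranges: [-2.73, 2.73], [-0.86, 2.22], [0.23, 2.46], [-1.11, 4.25], [0.08, 2.63], [-2.82, 2.82]. Speed limits (rad/s): [2.79, 2.79, 3.14, 3.14, 3.14, 3.14].

### API

Orientations are given as a unit quaternion [w, x, y, z].
In Python, from plant import r, eyes gives the robot as it stands.
- The arm moves only by the tool step_arm, never from a script. Its argument "motion" is a list of rows, each a list of 3 entries, a list of its own where there are three numbers: the shift along the tool's x, y, z in mm, then the turn, a rotation vector about the tool's x, y, z in degrees, then the closure, from 0 (fully open) to 1 (shut). In form: [[[dx, dy, dz], [rx, ry, rz], grip], ...]. A call has 1 to 5 rows; each row is the pose to reach, as a shift and turn from the pose commanded when the call began, along the tool's axes at that moment; what a row does not reach only later rows make up. A row lasts 1/12 s, in which the tool goes at most 41.7 mm and 7.16 degrees, less where a joint would pass 70% of its speed; a pose out of reach is approached as far as the arm can. A call with a gripper value outside its range is refused whole. The fingers move at their own pace and stop on an object; the grip force is fixed at half the most. Time passes only in rows, so rows that repeat a pose let the fingers close. It gives the time, the measured TCP pose, the force, the opening and the grip force at its end, in the units of the state.
- r.state(): the state, without advancing time (a new reading comes with each control period).
- eyes.capture(name): name is "scene" or "top" or "wrist"; returns the picture (384x512x3 uint8, red, green, blue); there is no depth.
- eyes.calibration(name): a dict with "K" (3x3 intrinsics, pixels), "R" (3x3) and "t" (3): a world point X has camera coordinates R X + t; the wrist camera has in their place "tool_from_camera" (4x4, takes a point from camera to tool coordinates, whose origin is the TCP and whose axes are the flange's). Camera axes: x right, y down, z forward; pixel columns grow to the right and rows downward; lengths in m; the calibration is good to about 2 mm. A picture is of the moment at which its call begins: read the wrist's pose just before it. calibration takes no time and is no camera call.
- r.sign_off(): hands the job in; it is judged then, once.
The state is a dict: "time_s": time; "joint_pos": joint angles; "dq": joint speeds; "tau": joint torques, N m; "eef_pos": TCP position; "eef_rot": TCP orientation; "ft_force": force on the tool from outside, world axes, zero at the start; "ft_torque": the same for the moment, N m; "grip_width": finger opening in m; "gripper_force": force on a finger pad.
Only numpy, scipy, OpenCV 4.12 (cv2) and the standard library are available. Lean on these libraries where they do the work, as an engineer would, in place of code of your own. Each camera call takes 0.05 s, during which the arm holds its last target. There are 200 camera calls.

## Working session

There is one attempt and no reset: what is moved stays moved. The work goes in short steps, Python scripts to look and compute and a tool call to move; the robot and the scene stay as the last step left them, time stands still between calls to the robot, and variables do not carry over. Pictures are saved under pics/ and viewed, at most 10 in all, crops included, and the job is handed in when it is done.

Besides the shell and the picture viewer there is one more tool, called after "Call:" by a JSON object that holds its "op" and its "data". step_arm: Moves the arm, as the interface text tells. Its arguments: {"type":"object","properties":{"motion":{"type":"array"}},"required":["motion"]}

```bash
mkdir -p pics; python3 - <<'E'
from plant import r,eyes
import cv2,numpy as np
s=r.state();print(s['time_s'],s['eef_pos'],s['eef_rot'])
for n in ("top","scene"):
    im=eyes.capture(n);cv2.imwrite(f'pics/{n}0.png',cv2.resize(im[:,:,::-1],(800,600),interpolation=cv2.INTER_CUBIC))
    c=eyes.calibration(n);print(n,c['K'],c['R'],c['t'])
print(eyes.calibration('wrist'))
E
```

```text
0.0 [0.14072114 0.55670846 0.2300814 ] [-3.14771005e-04  1.23578715e-01  9.92334060e-01 -1.14724086e-03]
top [[388.47270482   0.         258.58441885]
 [  0.         388.47270482 195.47584746]
 [  0.           0.           1.        ]] [[ 0.01413356 -0.99975321  0.01713953]
 [-0.98993266 -0.01640489 -0.14058522]
 [ 0.1408317  -0.01498001 -0.98992021]] [-0.01744757  0.52581619  0.85114911]
scene [[386.58748699   0.         256.09090402]
 [  0.         386.58748699 189.23975831]
 [  0.           0.           1.        ]] [[-0.52165481  0.85311695  0.00822998]
 [ 0.7212586   0.44613896 -0.52985475]
 [-0.45569978 -0.27046533 -0.84804847]] [ 0.26639381 -0.33298674  1.3681655 ]
{'K': array([[344.2901269 ,   0.        , 258.05890255],
       [  0.        , 344.2901269 , 193.30014119],
       [  0.        ,   0.        ,   1.        ]]), 'tool_from_camera': array([[-2.16825080e-04, -9.54377164e-01, -2.98603721e-01,
         7.61393048e-02],
       [ 9.99999965e-01, -1.60751466e-04, -2.12346798e-04,
         1.00683762e-03],
       [ 1.54657949e-04, -2.98603756e-01,  9.54377165e-01,
        -1.42320654e-01],
       [ 0.00000000e+00,  0.00000000e+00,  0.00000000e+00,
         1.00000000e+00]])}
```

View pics/top0.png

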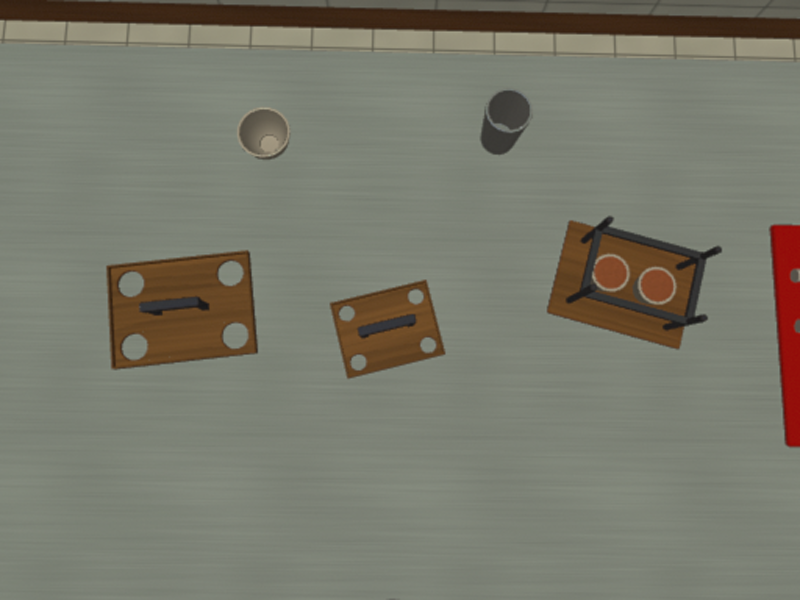

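View pics/scene0.png

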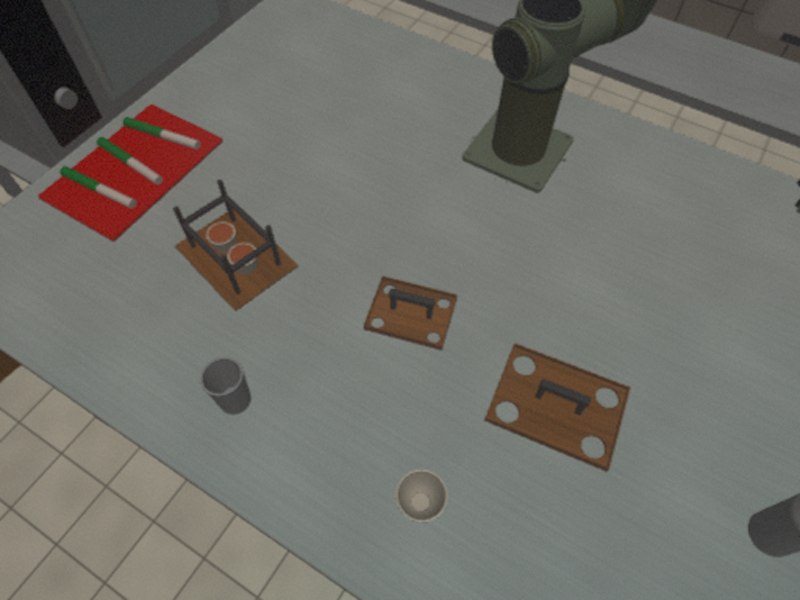

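The top view shows the tray's holes at (131,284), (231,273), (236,335), (134,347), and the stand's tips at about (609,221), (717,250), (704,319), (592,290). The scene view shows the same layout, with tray holes at (524,366), (607,398), (507,412), (593,447).

```bash
cat > h.py <<'E'
import numpy as np
from scipy.optimize import least_squares
from scipy.spatial.transform import Rotation as Ro
P4=np.array([[48,75],[48,-75],[-48,-75],[-48,75]])/1e3   # order: +x+y, +x-y, -x-y, -x+y
def T(s):
    q=s['eef_rot'];M=np.eye(4);M[:3,:3]=Ro.from_quat([q[1],q[2],q[3],q[0]]).as_matrix();M[:3,3]=s['eef_pos'];return M
def cam(c,s=None):
    if 'R' in c: return c['K'],c['R'],c['t']
    M=np.linalg.inv(T(s)@c['tool_from_camera']);return c['K'],M[:3,:3],M[:3,3]
def proj(k,X):
    K,R,t=k;p=(X@R.T+t)@K.T;return p[:,:2]/p[:,2:]
def fit(obs,p0,zf=None):
    """obs: list of (cam, local Nx3, pix Nx2); p=(x,y,yaw)"""
    def f(p):
        c,s=np.cos(p[2]),np.sin(p[2]);A=np.array([[c,-s,0],[s,c,0],[0,0,1]])
        return np.concatenate([(proj(k,L@A.T+[p[0],p[1],0])-u).ravel() for k,L,u in obs])
    o=least_squares(f,p0);return o.x,f(o.x).reshape(-1,2)
def loc(z,i=range(4)): return np.c_[P4[list(i)],np.full(len(list(i)),z)]
E
python3 - <<'E'
from h import *
from plant import r,eyes
t=cam(eyes.calibration('top'));sc=cam(eyes.calibration('scene'));q=.64
H=np.array([[131,284],[231,273],[236,335],[134,347]])*q
Sp=np.array([[609,221],[717,250],[704,319],[592,290]])*q
Hs=np.array([[507,412],[524,366],[607,398],[593,447]])*q
for name,o,p0 in (('tray top',[(t,loc(.004),H)],[.55,.3,0]),
  ('stand top',[(t,loc(.130),Sp)],[.6,-.3,0])):
    p,e=fit(o,p0);print(name,p.round(4),np.degrees(p[2]).round(2),e.round(1).tolist())
    z=.004 if 'tray' in name else .13
    c,s=np.cos(p[2]),np.sin(p[2]);L=loc(z)@np.array([[c,-s,0],[s,c,0],[0,0,1]]).T+[p[0],p[1],0]
    print('scene px',(proj(sc,L)/q).round(0).tolist())
s=r.state();M=T(s);print(M.round(3).tolist())
E
```

```text
tray top [0.519  0.3232 0.1312] 7.52 [[0.2, -0.0], [-0.3, -0.1], [-0.3, 0.2], [0.5, -0.1]]
scene px [[593.0, 444.0], [507.0, 409.0], [525.0, 363.0], [607.0, 395.0]]
stand top [ 0.5664 -0.3417 -0.2486] -14.25 [[-0.4, 0.3], [0.2, 0.1], [-0.3, -0.0], [0.5, -0.4]]
scene px [[226.0, 254.0], [178.0, 206.0], [221.0, 179.0], [270.0, 224.0]]
[[-0.969, 0.245, -0.001, 0.141], [0.245, 0.969, -0.002, 0.557], [0.0, -0.002, -1.0, 0.23], [0.0, 0.0, 0.0, 1.0]]
```

Call:
{"op": "step_arm", "data": {"motion": [[[-40,-13,0],[0,0,7],0],[[-80,-25,0],[0,0,14],0],[[-120,-38,0],[0,0,21],0],[[-160,-50,0],[0,0,28],0],[[-200,-63,0],[0,0,35],0]]}}

```text
time_s: 0.52
eef_pos: [0.3193, 0.4467, 0.2308]
eef_rot: [-0.0, 0.419, 0.908, -0.0]
ft_force: [-0.0, -0.3, -0.3]
grip_width: 0.0857
gripper_force: 0.0
```

```bash
cat >> h.py <<'E'
def need(s,xyz,yaw):
    """shift (mm, tool axes) and turn (deg) to bring TCP to xyz, pointing down, tool y at world angle yaw"""
    M=T(s);y=np.array([np.cos(yaw),np.sin(yaw),0]);z=np.array([0,0,-1.]);G=np.c_[np.cross(y,z),y,z]
    return (1e3*M[:3,:3].T@(np.array(xyz)-M[:3,3])).round(1),np.degrees(Ro.from_matrix(M[:3,:3].T@G).as_rotvec()).round(2)
E
python3 - <<'E'
from h import *
from plant import r
s=r.state();print(need(s,[.519,.323,.2],.131),s['joint_pos'])
E
```

```text
(array([-223.8,   71.5,   30.8]), array([-4.000e-02,  1.000e-02,  3.299e+01])) [7.92559879e-01 1.52697058e-01 1.60563289e+00 4.64992368e-05
 1.38396880e+00 8.57027245e-02]
```

Call:
{"op": "step_arm", "data": {"motion": [[[-38,12,0],[0,0,7],0],[[-76,24,0],[0,0,14],0],[[-114,36,0],[0,0,21],0],[[-152,48,0],[0,0,28],0],[[-190,60,10],[0,0,33],0]]}}

```text
time_s: 0.93
eef_pos: [0.4904, 0.3426, 0.223]
eef_rot: [0.001, 0.659, 0.752, 0.002]
ft_force: [0.7, 0.5, 1.4]
grip_width: 0.0857
gripper_force: 0.0
```

Call:
{"op": "step_arm", "data": {"motion": [[[0,0,0],[0,0,0],0],[[0,0,0],[0,0,0],0],[[0,0,0],[0,0,0],0]]}}

```text
time_s: 1.18
eef_pos: [0.4872, 0.3432, 0.2204]
eef_rot: [-0.001, 0.657, 0.754, -0.001]
ft_force: [-0.6, 0.2, 0.4]
grip_width: 0.0854
gripper_force: 0.0
```

```bash
python3 - <<'E'
from h import *
from plant import r,eyes
import cv2
s=r.state();im=eyes.capture('wrist');cv2.imwrite('pics/w1.png',cv2.resize(im[:,:,::-1],(800,600),interpolation=cv2.INTER_CUBIC))
np.save('w1.npy',np.r_[s['eef_pos'],s['eef_rot']])
k=cam(eyes.calibration('wrist'),s);p=[.519,.3232,.1312];c,q=np.cos(p[2]),np.sin(p[2])
A=np.array([[c,-q,0],[q,c,0],[0,0,1]]);X=np.r_[loc(.006),[[0,.042,.063],[0,-.042,.063]]]@A.T+[p[0],p[1],0]
print((proj(k,X)/.64).round(0).tolist(),need(s,[.519,.323,.1],.131))
E
```

```text
[[522.0, 177.0], [508.0, 387.0], [376.0, 386.0], [374.0, 176.0], [454.0, 244.0], [450.0, 379.0]] (array([-24.4,  29. , 120.4]), array([-0.13,  0.  ,  0.3 ]))
```

View pics/w1.png

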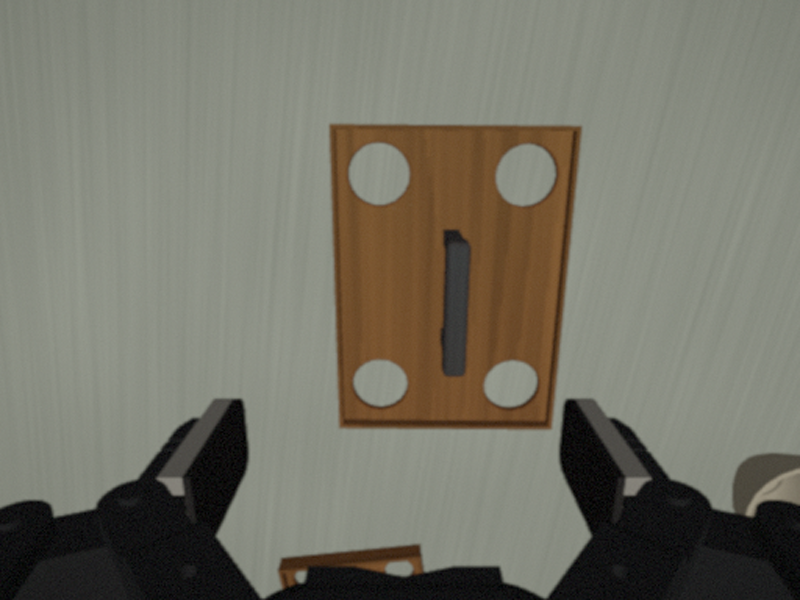

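The wrist view shows the tray holes at (526,175), (511,384), (380,384), (379,174) and the bar top's ends at about (458,240) and (454,375), within 5 px of the prediction.

```bash
python3 - <<'E'
from h import *
from plant import r,eyes
s=r.state();k=cam(eyes.calibration('wrist'),s)
L=np.r_[loc(.004),[[0,.042,.063],[0,-.042,.063]]]
u=np.array([[526,175],[511,384],[380,384],[379,174],[458,238],[454,377]])*.64
p,e=fit([(k,L,u)],[.519,.323,.13]);print(p.round(4),e.round(1).tolist())
print(need(s,[p[0],p[1],.036],p[2]))
E
```

```text
[0.5212 0.3258 0.1322] [[-0.2, -0.6], [-0.1, -0.3], [0.0, -0.8], [-0.5, -0.5], [0.6, 1.9], [0.0, -0.1]]
(array([-22.7,  31.8, 184.8]), array([-0.08, -0.01,  0.3 ]))
```

Call:
{"op": "step_arm", "data": {"motion": [[[-23,32,10],[0,0,0],0],[[-23,32,50],[0,0,0],0],[[-23,32,90],[0,0,0],0],[[-23,32,120],[0,0,0],0],[[-23,32,120],[0,0,0],0]]}}

```text
time_s: 1.65
eef_pos: [0.5156, 0.3237, 0.0936]
eef_rot: [-0.003, 0.656, 0.754, -0.007]
ft_force: [-2.0, -0.1, -1.6]
grip_width: 0.0854
gripper_force: 0.0
```

Call:
{"op": "step_arm", "data": {"motion": [[[0,0,25],[0,0,0],0],[[0,0,50],[0,0,0],0],[[0,0,65],[0,0,0],0],[[0,0,65],[0,0,0],0]]}}

```text
time_s: 1.98
eef_pos: [0.5199, 0.3254, 0.0346]
eef_rot: [-0.001, 0.656, 0.754, -0.002]
ft_force: [-0.1, -0.6, 0.6]
grip_width: 0.0854
gripper_force: 0.0
```

Call:
{"op": "step_arm", "data": {"motion": [[[0,0,0],[0,0,0],1],[[0,0,0],[0,0,0],1],[[0,0,0],[0,0,0],1],[[0,0,0],[0,0,0],1],[[0,0,0],[0,0,0],1]]}}

```text
time_s: 2.4
eef_pos: [0.5237, 0.3255, 0.0379]
eef_rot: [0.001, 0.657, 0.754, 0.001]
ft_force: [-0.8, -0.4, -0.5]
grip_width: 0.0256
gripper_force: 0.0
```

Call:
{"op": "step_arm", "data": {"motion": [[[0,0,0],[0,0,0],1],[[0,0,0],[0,0,0],1],[[0,0,0],[0,0,0],1],[[0,0,0],[0,0,0],1],[[0,0,0],[0,0,0],1]]}}

```text
time_s: 2.82
eef_pos: [0.5231, 0.3252, 0.0374]
eef_rot: [0.0, 0.657, 0.754, 0.0]
ft_force: [-1.7, 0.1, 5.3]
grip_width: 0.0128
gripper_force: 60.6
```

Call:
{"op": "step_arm", "data": {"motion": [[[0,0,-5],[0,0,0],1],[[0,0,-15],[0,0,0],1],[[0,0,-30],[0,0,0],1],[[0,0,-50],[0,0,0],1],[[0,0,-70],[0,0,0],1]]}}

```text
time_s: 3.23
eef_pos: [0.5216, 0.3243, 0.1059]
eef_rot: [-0.001, 0.657, 0.754, -0.001]
ft_force: [0.5, 0.8, -3.1]
grip_width: 0.0132
gripper_force: 59.2
```

Call:
{"op": "step_arm", "data": {"motion": [[[0,0,-25],[0,0,0],1],[[0,0,-50],[0,0,0],1],[[0,0,-75],[0,0,0],1],[[0,0,-100],[0,0,0],1],[[0,0,-120],[0,0,0],1]]}}

```text
time_s: 3.65
eef_pos: [0.5228, 0.3249, 0.2283]
eef_rot: [0.0, 0.657, 0.754, 0.0]
ft_force: [1.8, 0.6, -3.7]
grip_width: 0.0132
gripper_force: 59.2
```

```bash
python3 - <<'E'
from h import *
from plant import r,eyes
s=r.state();print(need(s,[.545,-.25,.225],-.2486),s['grip_width'],s['gripper_force'],s['joint_pos'].round(2) if hasattr(s['joint_pos'],'round') else s['joint_pos'])
E
```

```text
(array([-572.6,  -55.9,    3.1]), array([ 6.000e-02, -2.000e-02,  2.204e+01])) 0.013217239413778878 59.20969069004059 [ 0.42  0.29  1.44 -0.    1.41  0.28]
```

Call:
{"op": "step_arm", "data": {"motion": [[[-12,-1,0],[0,0,0],1],[[-35,-3,0],[0,0,1],1],[[-65,-6,0],[0,0,2],1],[[-95,-9,0],[0,0,3],1],[[-125,-12,0],[0,0,4],1]]}}

```text
time_s: 4.07
eef_pos: [0.5262, 0.1972, 0.224]
eef_rot: [-0.001, 0.683, 0.73, -0.002]
ft_force: [0.8, 0.3, -3.5]
grip_width: 0.0132
gripper_force: 59.2
```

Call:
{"op": "step_arm", "data": {"motion": [[[-30,-1,0],[0,0,1],1],[[-60,-2,0],[0,0,2],1],[[-90,-3,0],[0,0,3],1],[[-120,-4,0],[0,0,4],1],[[-150,-5,0],[0,0,5],1]]}}

```text
time_s: 4.48
eef_pos: [0.5309, 0.0472, 0.2242]
eef_rot: [-0.001, 0.715, 0.699, -0.001]
ft_force: [0.6, 0.2, -3.9]
grip_width: 0.013
gripper_force: 59.2
```

Call:
{"op": "step_arm", "data": {"motion": [[[-30,2,0],[0,0,1],1],[[-60,4,0],[0,0,2],1],[[-90,6,0],[0,0,4],1],[[-120,8,0],[0,0,5],1],[[-150,10,0],[0,0,6],1]]}}

```text
time_s: 4.9
eef_pos: [0.5376, -0.1026, 0.2242]
eef_rot: [-0.001, 0.751, 0.661, -0.001]
ft_force: [0.7, 0.1, -3.7]
grip_width: 0.0131
gripper_force: 59.2
```

```bash
python3 - <<'E'
from h import *
from plant import r,eyes
s=r.state();print(s['eef_pos'],need(s,[.5664,-.3417,.225],-.2486),s['grip_width'])
E
```

```text
[ 0.53764314 -0.10255141  0.22417767] (array([-233.6,   58.8,   -1.1]), array([-0.2 ,  0.  ,  6.96])) 0.013090466663035337
```

Call:
{"op": "step_arm", "data": {"motion": [[[-30,8,0],[0,0,1],1],[[-65,16,0],[0,0,2],1],[[-100,25,0],[0,0,4],1],[[-135,34,0],[0,0,5],1],[[-170,43,0],[0,0,6],1]]}}

```text
time_s: 5.32
eef_pos: [0.559, -0.2765, 0.2239]
eef_rot: [-0.002, 0.784, 0.621, -0.001]
ft_force: [0.6, -0.0, -4.2]
grip_width: 0.0128
gripper_force: 59.2
```

Call:
{"op": "step_arm", "data": {"motion": [[[-28,9,0],[0,0,0.5],1],[[-50,14,0],[0,0,1],1],[[-62,18,0],[0,0,1],1],[[-64,18,0],[0,0,1],1],[[-64,18,0],[0,0,1],1]]}}

```text
time_s: 5.73
eef_pos: [0.5627, -0.341, 0.2247]
eef_rot: [-0.002, 0.789, 0.614, -0.0]
ft_force: [0.8, 0.1, -2.7]
grip_width: 0.0127
gripper_force: 59.2
```

```bash
python3 - <<'E'
from h import *
from plant import r,eyes
import cv2
s=r.state();print(s['eef_pos'],need(s,[.5664,-.3417,.22],-.2486),s['grip_width'])
a=eyes.capture('top');b=eyes.capture('scene')
A=cv2.resize(a[110:260,330:480,::-1],(600,600),interpolation=cv2.INTER_CUBIC)
B=cv2.resize(b[70:220,80:230,::-1],(600,600),interpolation=cv2.INTER_CUBIC)
cv2.imwrite('pics/p2.png',cv2.resize(np.hstack([A,B]),(800,400),interpolation=cv2.INTER_AREA))
E
```

```text
[ 0.56273721 -0.34097724  0.22468601] (array([0.2, 3.7, 4.7]), array([-0.16, -0.1 , -0.02])) 0.0127377999577127
```

View pics/p2.png

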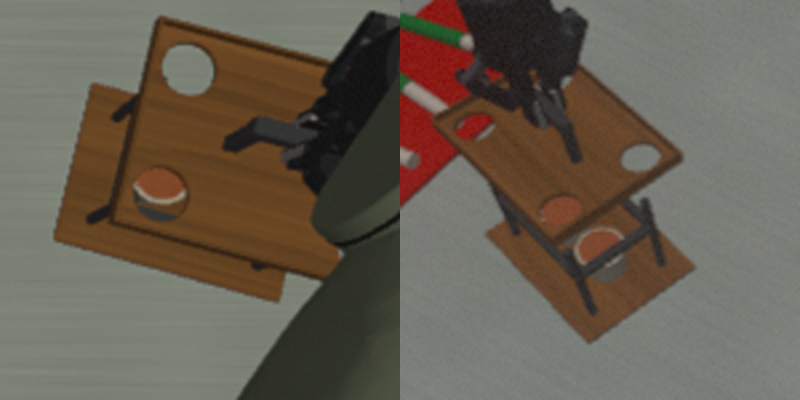

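The left half (top) shows the tray over the stand, offset by parallax, with holes at (188,69) and (160,194). The right half (scene) shows holes at (640,158), (561,211) and (474,126). I need a closer look at the post tips in the first pictures.

```bash
python3 - <<'E'
import cv2,numpy as np
a=cv2.imread('pics/top0.png')[200:370,540:740];b=cv2.imread('pics/scene0.png')[160:330,150:350]
f=lambda x:cv2.resize(x,(800,680),interpolation=cv2.INTER_CUBIC)
cv2.imwrite('pics/p3.png',cv2.resize(np.hstack([a,b]),None,fx=2,fy=2,interpolation=cv2.INTER_CUBIC))
E
```

```text
(no output)
```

View pics/p3.png

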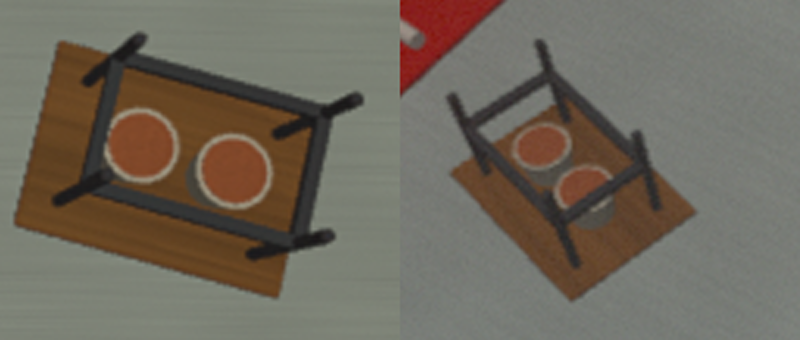

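The tips in the top view are at (609,220), (717,251), (703,318), (592,290) at 800 scale, and in the scene view at (220,182), (177,209), (270,229), (224,259), so the first fit holds.

```bash
python3 - <<'E'
from h import *
from plant import r,eyes
q=.64
t=cam(eyes.calibration('top'));sc=cam(eyes.calibration('scene'))
St=np.array([[609,220],[717,251],[703,318.5],[591.5,290]])*q
Ss=np.array([[224.5,259],[177,209],[220.5,182.5],[269.5,229]])*q
z=.192
Ht=np.array([[188,69],[160,194]])*.375+[330,110]
Hs=np.array([[240,158],[161,211],[74,126]])*.375+[80,70]
p0=[.566,-.34,-.25]
def show(n,o):
    p,e=fit(o,p0);print(n,(p*[1e3,1e3,57.3]).round(1),abs(e).max().round(1),e.round(1).tolist())
show('stand top',[(t,loc(.13),St)]);show('stand sc',[(sc,loc(.13),Ss)]);show('stand both',[(t,loc(.13),St),(sc,loc(.13),Ss)])
show('tray top',[(t,loc(z,[0,3]),Ht)])
# scene holes: try matchings
c=proj(sc,np.c_[loc(z)[:,:2]@np.array([[.969,.247],[-.247,.969]]).T+[.5627,-.341],np.full(4,z)]);print(((c-[80,70])/.375+[400,0]).round(0).tolist())
show('tray sc',[(sc,loc(z,[3,0,1]),Hs)])
show('both',[(t,loc(z,[0,3]),Ht),(sc,loc(z,[3,0,1]),Hs)])
E
```

```text
stand top [ 566.5 -341.2  -14.7] 0.8 [[-0.4, 0.6], [0.0, -0.3], [-0.1, 0.4], [0.5, -0.8]]
stand sc [ 574.3 -336.9  -15.2] 0.3 [[-0.1, -0.2], [-0.1, 0.3], [0.3, 0.1], [-0.1, -0.2]]
stand both [ 568.8 -340.5  -14.9] 2.2 [[-0.7, -0.5], [-0.3, -1.2], [-0.6, -0.5], [0.1, -2.0], [0.4, -2.2], [0.2, -1.3], [0.5, -1.6], [0.1, -2.2]]
tray top [ 560.5 -341.5  -14.3] 0.1 [[0.0, -0.1], [-0.0, 0.1]]
[[560.0, 207.0], [474.0, 123.0], [552.0, 76.0], [640.0, 155.0]]
tray sc [ 565.9 -338.   -14.3] 0.2 [[0.1, -0.1], [-0.2, -0.1], [0.1, 0.2]]
both [ 563.1 -340.8  -13.6] 1.5 [[-0.8, -1.0], [-0.2, -0.7], [0.1, -1.5], [0.2, -1.4], [-0.2, -0.6]]
```

Call:
{"op": "step_arm", "data": {"motion": [[[1.5,6,0],[0,0,0.5],1],[[1.5,6,15],[0,0,0.5],1],[[1.5,6,30],[0,0,0.5],1],[[1.5,6,45],[0,0,0.5],1],[[1.5,6,45],[0,0,0.5],1]]}}

```text
time_s: 6.25
eef_pos: [0.5688, -0.3379, 0.1774]
eef_rot: [-0.004, 0.791, 0.612, -0.001]
ft_force: [-1.3, 1.3, -5.2]
grip_width: 0.0129
gripper_force: 59.1
```

```bash
python3 - <<'E'
from h import *
from plant import r,eyes
import cv2
s=r.state();print(s['eef_pos'],s['grip_width'])
a=eyes.capture('wrist');b=eyes.capture('scene')
A=cv2.resize(a[:,:,::-1],(400,300));B=cv2.resize(b[85:205,80:240,::-1],(400,300),interpolation=cv2.INTER_CUBIC)
cv2.imwrite('pics/p4.png',cv2.resize(np.hstack([A,B]),(800,300)))
E
```

```text
[ 0.56880671 -0.33791206  0.17736332] 0.012858780594941145
```

View pics/p4.png

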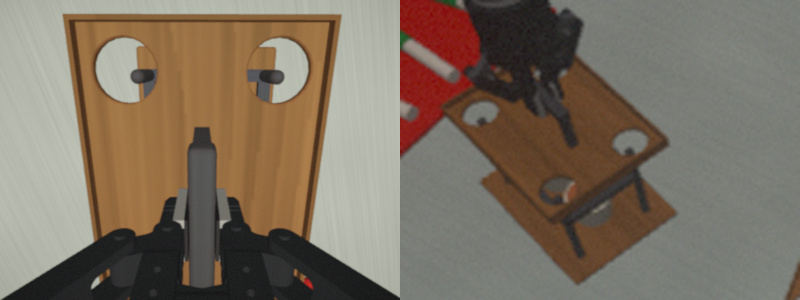

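The wrist half shows both near post tips inside their holes: tips at (138,77) and (274,77), hole centres at (126,69) and (278,69). The scene half shows the other tips inside too. The tray needs about +3 mm in tool y and -5 mm in x.

Call:
{"op": "step_arm", "data": {"motion": [[[-5,3,2],[0,0,0],1],[[-5,3,12],[0,0,0],1],[[-5,3,24],[0,0,0],1],[[-5,3,34],[0,0,0],1],[[-5,3,38],[0,0,0],1]]}}

```text
time_s: 6.77
eef_pos: [0.5702, -0.3457, 0.1401]
eef_rot: [-0.002, 0.792, 0.611, -0.001]
ft_force: [-0.5, 0.7, -5.1]
grip_width: 0.0128
gripper_force: 59.2
```

Call:
{"op": "step_arm", "data": {"motion": [[[0,0,2],[0,0,0],1],[[0,0,4],[0,0,0],1],[[0,0,6],[0,0,0],1],[[0,0,8],[0,0,0],1],[[0,0,8],[0,0,0],1]]}}

```text
time_s: 7.18
eef_pos: [0.5717, -0.3468, 0.1353]
eef_rot: [0.0, 0.792, 0.611, 0.0]
ft_force: [-0.5, 0.3, -4.1]
grip_width: 0.0125
gripper_force: 59.2
```

Call:
{"op": "step_arm", "data": {"motion": [[[0,0,1],[0,0,0],1],[[0,0,2],[0,0,0],1],[[0,0,3],[0,0,0],1],[[0,0,4],[0,0,0],1],[[0,0,4],[0,0,0],1]]}}

```text
time_s: 7.6
eef_pos: [0.5716, -0.3467, 0.131]
eef_rot: [-0.0, 0.792, 0.611, -0.0]
ft_force: [0.1, 0.9, -4.1]
grip_width: 0.0127
gripper_force: 59.2
```

Call:
{"op": "step_arm", "data": {"motion": [[[0,0,1],[0,0,0],1],[[0,0,1],[0,0,0],1],[[0,0,2],[0,0,0],1],[[0,0,2],[0,0,0],1]]}}

```text
time_s: 7.93
eef_pos: [0.5716, -0.3467, 0.1291]
eef_rot: [-0.0, 0.792, 0.611, -0.0]
ft_force: [0.8, -0.3, -4.9]
grip_width: 0.0131
gripper_force: 59.2
```

Call:
{"op": "step_arm", "data": {"motion": [[[0,0,1],[0,0,0],1],[[0,0,1],[0,0,0],1],[[0,0,2],[0,0,0],1],[[0,0,2],[0,0,0],1]]}}

```text
time_s: 8.27
eef_pos: [0.5719, -0.3468, 0.1275]
eef_rot: [0.0, 0.792, 0.611, 0.0]
ft_force: [0.0, 0.1, -1.5]
grip_width: 0.0131
gripper_force: 59.3
```

Contact is starting, so I'll go slightly lower.

Call:
{"op": "step_arm", "data": {"motion": [[[0,0,0.5],[0,0,0],1],[[0,0,1],[0,0,0],1],[[0,0,1],[0,0,0],1]]}}

```text
time_s: 8.52
eef_pos: [0.5719, -0.3469, 0.1274]
eef_rot: [0.0, 0.792, 0.611, 0.0]
ft_force: [-2.0, 1.0, 3.2]
grip_width: 0.0128
gripper_force: 60.2
```

Call:
{"op": "step_arm", "data": {"motion": [[[0,0,0],[0,0,0],0.6],[[0,0,0],[0,0,0],0.4],[[0,0,0],[0,0,0],0.2],[[0,0,0],[0,0,0],0.2],[[0,0,0],[0,0,0],0.2]]}}

```text
time_s: 8.93
eef_pos: [0.5718, -0.3469, 0.1263]
eef_rot: [0.0, 0.792, 0.611, 0.0]
ft_force: [0.3, -1.1, -0.1]
grip_width: 0.0684
gripper_force: 0.0
```

Call:
{"op": "step_arm", "data": {"motion": [[[0,0,0],[0,0,0],0.2],[[0,0,-5],[0,0,0],0.2],[[0,0,-20],[0,0,0],0.2],[[0,0,-45],[0,0,0],0.2],[[0,0,-75],[0,0,0],0.2]]}}

```text
time_s: 9.35
eef_pos: [0.5704, -0.3457, 0.1997]
eef_rot: [-0.003, 0.792, 0.611, -0.001]
ft_force: [0.5, 0.4, -0.2]
grip_width: 0.0684
gripper_force: 0.0
```

Call:
{"op": "step_arm", "data": {"motion": [[[10,0,-20],[0,0,0],0.2],[[40,0,-40],[0,0,0],0.2],[[70,0,-60],[0,0,0],0.2],[[100,0,-60],[0,0,0],0.2],[[100,0,-60],[0,0,0],0.2]]}}

```text
time_s: 9.77
eef_pos: [0.5996, -0.2453, 0.2646]
eef_rot: [0.001, 0.79, 0.613, 0.002]
ft_force: [0.5, 0.6, -0.0]
grip_width: 0.0683
gripper_force: 0.0
```

```bash
python3 - <<'E'
from h import *
from plant import r,eyes
import cv2
s=r.state();print(s['eef_pos'],s['grip_width'],s['ft_force'])
a=eyes.capture('wrist');b=eyes.capture('scene')
A=cv2.resize(a[:,:,::-1],(400,300));B=cv2.resize(b[85:205,80:240,::-1],(400,300),interpolation=cv2.INTER_CUBIC)
cv2.imwrite('pics/p5.png',np.hstack([A,B]))
E
```

```text
[ 0.59955046 -0.24525912  0.26460134] 0.0682571144218468 [ 0.54359745  0.55089229 -0.01571411]
```

View pics/p5.png

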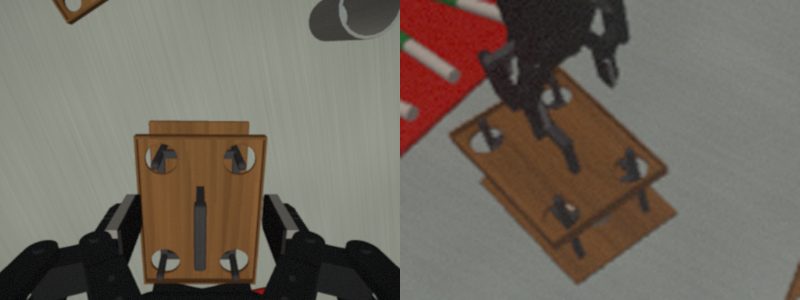

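The wrist half shows all four posts standing through the holes, near (160,155), (237,155), (162,265) and (236,265). The scene half shows the tray flat on the frame with the gripper clear, so I'm handing in.

```bash
python3 -c "
from plant import r
print(r.sign_off())"
```

```text
the job is handed in; nothing more can be done
None
```

The larger tray is on the stand with all four posts through its holes and lying flat as far as the pictures show; it was lowered gently and released, the small tray was left alone, and the job was handed in at about 10 s.

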